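# Shut the filter valve and swing the tap over the tumbler

### The arm

A 6-joint arm with a two-finger parallel gripper is mounted at the origin on a cart in front of the work surface, level with it; the furniture and walls round the work are solid. World frame = base frame: x ahead of the robot, y to its left, z up, the work surface at z = 0. Lengths are in m, angles in rad, forces in N, time in s.
With the tool pointing down it reaches from about 0.225 to 0.725 m from the base axis. Payload 3.1 kg.
Tool frame: the origin (TCP) lies on the centre line of the jaws, within the pads' length; the fingertips stand 19 mm ahead of it and the grasp point (between the pads) is the TCP (bot.finger_overhang is the distance from the TCP to the fingertips, in m); z points along the fingers, y is the line along which they close (so a half turn about z gives the same grasp; the last joint's range is limited). The gripper opens to 85 mm and grips with 20 to 120 N. Pads are 22 mm wide; open, the fingers measure 114 mm over their backs; the gripper's body (76 mm by 85 mm) begins 54 mm behind the grasp point. The pads swing forward as they close: fully open they stand 13 mm farther back than shut.
Start: joints at [1.079, 0.048, 0.099, 1.622, 0, 1.443], TCP at [0.187, 0.491, 0.25] pointing down, gripper open.
Joint ranges: [-2.91, 2.91], [-0.99, 1.94], [-1.21, 1.42], [-2.12, 2.29], [-1.49, 1.47], [-3.14, 3.14]. Speed limits (rad/s): [2.79, 2.79, 3.14, 3.14, 3.14, 3.14].

### API

Orientations are given as a unit quaternion [w, x, y, z].
In Python, from rig import bot gives the robot as it stands. The module is installed in compiled form; this text tells all that it offers.
- The arm moves only by the tool carry_out, never from a script. Its arguments are lists of equal length, an entry for each row: "slide": the shift along the world's x, y, z in cm, a list of three; "rot": the turn, a rotation vector about the world's x, y, z in degrees, a list of three; "fingers": the closure, from 0 (fully open) to 1 (shut). In form: {"slide": [[tx, ty, tz], ...], "rot": [[wx, wy, wz], ...], "fingers": [fingers, ...]}. A call has 1 to 8 rows; each row shifts and turns the commanded pose from where the row before left it; what a row does not reach is not made up. A row lasts 1/8 s, in which the tool goes at most 62.5 mm and 10.7 degrees, less where a joint would pass 70% of its speed; a pose out of reach is approached as far as the arm can. A call is refused whole if a number of a shift passes 6.25 or a number of a turn 10.7, either way. A call with a gripper value outside its range is refused whole. The fingers move at their own pace and stop on an object; the grip force is fixed at half the most. Time passes only in rows, so rows that do not move let the fingers close. It gives the time, the measured TCP pose, the force, the opening and the grip force at its end, in the units of the state.
- bot.sense(): the state, without advancing time (a new reading comes with each control period).
- bot.read_camera(name): name is "scene" or "side" or "wrist"; returns a dict with "frame" (384x512x3 uint8, red, green, blue), "depth" (384x512 float32, m along the optical axis (not along the pixel's ray), 0 where there is no reading), "intrinsics" (3x3 intrinsics, pixels), "eye" and "attitude" of the camera in the world; the wrist camera has in their place "T_tool_cam" (4x4, takes a point from camera to tool coordinates, whose origin is the TCP and whose axes are the flange's). Camera axes: x right, y down, z forward; pixel columns grow to the right and rows downward; lengths in m; the calibration is good to about 2 mm. A picture is of the moment at which its call begins: read the wrist's pose just before it.
- bot.finish_job(): hands the job in; it is judged then, once.
The state is a dict: "clock": time; "q": joint angles; "qd": joint speeds; "effort": joint torques, N m; "tcp_pos": TCP position; "ee_rot": TCP orientation; "wrist_force": force on the tool from outside, world axes, zero at the start; "torque": the same for the moment, N m; "finger_gap": finger opening in m; "grasp_force": force on a finger pad.
Only numpy, scipy, OpenCV 4.12 (cv2) and the standard library are available. Lean on these libraries where they do the work, as an engineer would, in place of code of your own. Each camera call takes 0.05 s, during which the arm holds its last target. There are 200 camera calls.

### The job

Get the water filter ready for the mains to be turned back on, only by pushing gently with a fingertip: first push the valve lever beside the filter canister round until it is fully shut (at its stop, pointing square across the copper pipe), and then push the tap's spout round until its outlet hangs over the middle of the tumbler that has no handle. Grip and lift nothing, do not touch the tumbler or the mug with the fingers, and leave the cups, the keys and the roll of tape where they are.

Things in the scene. Friction and masses are not known exactly. Their poses are not given: they have to be found in the camera images.
- lever (a joint): Angle (rad) of the quarter-turn valve lever about a vertical axis: 0 = shut, at its hard stop, pointing square across the pipe toward the robot's side; 1.57 = fully open, in line with the pipe, pointing away from the canister. It starts between 0.8 and 1.5. Seen from above, shutting it is turning it counter-clockwise. Stiff (about 0.1 N m), stays where it is left. The lever is a 94 mm arm whose outer 72 mm is a black plastic sleeve 17 mm wide and 14 mm high.
- lever_pivot (a point): Point on the lever's vertical axis at mid-height of the sleeve, 82 mm above the worktop (top of the sleeve at 89 mm). Fixed to the filter set: its x axis is square across the pipe and its -x is where the shut lever points; its -y runs along the pipe toward the white filter canister (92 mm across, 180 mm high, axis 145 mm from here). Pipe and brass fittings under the lever reach up to 49 mm, only the 20 mm brass neck on the axis is higher.
- lever_tip (a point): Outer end of the lever's black sleeve, at mid-height, 94 mm from the pivot. The lever points from lever_pivot to here.
- spout (a joint): Angle (rad) of the tap's spout about its vertical axis: 0 = straight out along the tap's -x, positive = counter-clockwise from above, range -1.2 to 1.2. Starts between -0.2 and 0.2. Stiff (about 0.14 N m), stays where it is left.
- tap_axis (a point): Point on the axis of the tap's column, at the height of the middle of the spout's tube, 160 mm above the worktop. Fixed to the tap. The spout is a level steel tube of 18 mm diameter that runs out from this axis; its collar on the column is 33 mm across and reaches 178 mm high. Wall cabinets hang over the back of the worktop, from about x = 0.62 on and 0.47 m up: keep the wrist in front of them.
- outlet (a point): Centre of the spout's outlet, at the lower end of a down-turned nozzle (22 mm across), 140 mm out from the tap's axis and 130 mm above the worktop.
- tumbler: Loose ceramic tumbler without handle, round, 77 mm across, 100 mm high, white with a dark striped pattern. Origin: centre of its underside. It stands left or right in front of the tap with its centre on the outlet's circle to within about 12 mm. The spout passes above it.
- handled_mug: Loose plain cream mug with a handle, 102 mm high, body 92 mm across, 132 mm with the handle. Origin: centre of its outline with the handle, on the underside. It stands on the other side of the tap; not to be used or moved.
- keys: Loose bunch of keys with a tag, 108x121x8 mm, flat on the worktop; to be left alone.
- tape_roll: Loose roll of tape lying flat, 102 mm across, 25 mm high; to be left alone.

How it is judged:
On the way, in this order (a step that is already met when the one before it is completed fails the run):
1. the valve lever has been pushed shut, to its stop (value of joint lever below 0.07 rad), for 0.2 s.
2. with the valve shut, the spout's outlet hangs over the middle of the tumbler (value of joint lever below 0.07 rad and horizontal distance between outlet and tumbler below 0.024 m), for 0.2 s.
At the end, for the whole second after the job is handed in: The lever is within 0.07 rad of its shut stop; the outlet is within 24 mm (horizontally) of the tumbler's centre and at rest; tumbler and mug stand upright within 15 mm of where they were (all of step 2 and velocity of joint spout between -0.03 and 0.03 rad/s and distance of each of tumbler, handled_mug from where it was at the start of the episode below 0.015 m and angle between each of tumbler, handled_mug's own z axis and vertical below 0.1 rad); the robot touches nothing.
It fails at once if the tumbler or the mug is moved, lifted or tipped (distance of any of tumbler, handled_mug from where it was at the start of the episode above 0.02 m or angle between any of tumbler, handled_mug's own z axis and vertical above 0.2 rad).
It fails at once if the fingers touch the tumbler or the mug (contact force between the fingers and tumbler above 0.5 N or contact force between the fingers and handled_mug above 0.5 N).
It fails at once if the keys or the roll of tape are moved or lifted (distance of any of keys, tape_roll from where it was at the start of the episode above 0.02 m).
It fails at once if the lever or the spout is gripped or pushed hard (over 35 N) (contact force between the fingers and lever above 35 N or contact force between the fingers and spout above 35 N).
It also fails if it takes over 54 s, if anything falls off the work surface, if the arm or the gripper's body presses on something with over 40 N, if the wrist force passes 120 N, or if a joint passes its speed limit or range.

## Working session

There is one attempt and no reset: what is moved stays moved. The work goes in short steps, Python scripts to look and compute and a tool call to move; the robot and the scene stay as the last step left them, time stands still between calls to the robot, and variables do not carry over. Pictures are saved under pics/ and viewed, at most 10 in all, crops included, and the job is handed in when it is done.

Besides the shell and the picture viewer there is one more tool, called after "Request:" by a JSON object that holds its "api" and its "payload". carry_out: Moves the arm, as the interface text tells. Its arguments: {"type":"object","properties":{"slide":{"type":"array"},"rot":{"type":"array"},"fingers":{"type":"array"}},"required":["slide","rot","fingers"]}

```bash
mkdir -p pics; cat > h.py <<'E'
import numpy as np, cv2
from rig import bot
def grab(n,tag=None):
    d=bot.read_camera(n)
    if tag: cv2.imwrite(f'pics/{tag}.png',d['frame'][:,:,::-1])
    np.savez(f'{n}.npz',**{k:np.asarray(v) for k,v in d.items()})
    return d
def pts(d):
    K=np.asarray(d['intrinsics']);z=np.asarray(d['depth']);h,w=z.shape
    u,v=np.meshgrid(np.arange(w),np.arange(h))
    c=np.stack([(u-K[0,2])/K[0,0]*z,(v-K[1,2])/K[1,1]*z,z],-1)
    a=np.asarray(d['attitude'])
    if a.shape!=(3,3):
        from scipy.spatial.transform import Rotation as R
        a=R.from_quat(a[[1,2,3,0]]).as_matrix()
    return c@a.T+np.asarray(d['eye'])
E
python3 - <<'E'
from h import *
for n in('scene','side'):
    d=grab(n,n+'0'); print(n,d['eye'],d['attitude'],d['intrinsics'])
a=cv2.imread('pics/scene0.png');b=cv2.imread('pics/side0.png')
print(bot.sense())
E
```

```text
scene [ 0.00892714 -0.73379947  0.96453856] [-0.38370032  0.88361649 -0.24659921  0.1057582 ] [[430.54317068   0.         255.73916771]
 [  0.         430.54317068 190.69114374]
 [  0.           0.           1.        ]]
side [ 0.10959602 -0.70433651  0.53249804] [-0.52401178  0.82045148 -0.19829538  0.11379792] [[363.64088874   0.         255.55306612]
 [  0.         363.64088874 194.55916258]
 [  0.           0.           1.        ]]
{'clock': 0.1, 'q': array([ 1.07918907e+00,  4.87065430e-02,  9.77236467e-02,  1.62203961e+00,
       -2.83835386e-05,  1.44301125e+00]), 'qd': array([-1.09781172e-03, -1.44514002e-03,  5.00915479e-03, -6.77550104e-04,
       -2.72310874e-05,  1.17815324e-03]), 'effort': array([ 2.95247082e-03, -3.39852297e+01,  3.20935571e+01,  1.58826605e-02,
       -7.17699982e-05, -1.44419977e-05]), 'tcp_pos': array([0.18657692, 0.49015237, 0.24920321]), 'ee_rot': array([-3.25719178e-04,  1.80909328e-01,  9.83499149e-01, -1.06446179e-03]), 'wrist_force': array([ 0.04193047, -0.83208575, -0.61262749]), 'torque': array([-0.03635404,  0.03838752, -0.00902841]), 'grasp_force': 0.0, 'finger_gap': 0.085435078282741}
```

View pics/scene0.png

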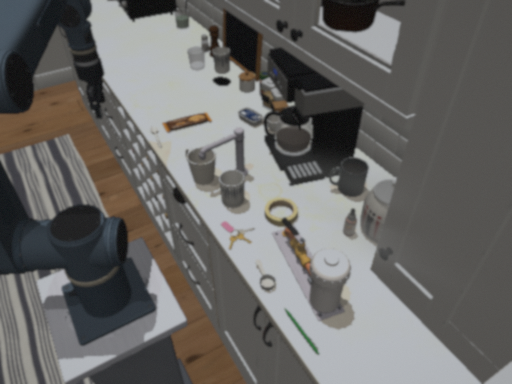

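View pics/side0.png

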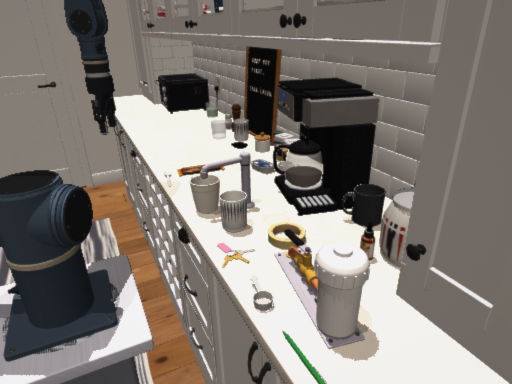

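The striped tumbler is near scene (232,188), the mug at (203,165), the tap column at (240,150), the lever near (290,228) and the canister at (328,280). The tape roll is at (281,210) and the keys at (240,238). Next I'll enlarge this area and measure it.

```bash
python3 - <<'E'
from h import *
S=dict(np.load('scene.npz'));D=dict(np.load('side.npz'))
a=cv2.resize(S['frame'][115:315,170:370],None,fx=2,fy=3)[:, :,::-1]
a=cv2.resize(S['frame'][120:320,180:360,::-1],(400,444),interpolation=cv2.INTER_CUBIC)
b=cv2.resize(D['frame'][145:345,185:365,::-1],(400,444),interpolation=cv2.INTER_CUBIC)
cv2.imwrite('pics/crop.png',np.hstack([a,b]))
for n,d in(('scene',S),('side',D)):
    P=pts(d); m=(P[...,0]>.2)&(P[...,0]<.75)&(abs(P[...,1])<.6)&(d['depth']>0)
    # median z of worktop
    zz=P[m][:,2]; print(n,'table z',np.median(zz[abs(zz)<.02]))
    # height-sliced components in ground map
    for lo,hi in((.06,.075),(.076,.096),(.093,.11),(.15,.18),(.17,.2)):
        q=P[m&(P[...,2]>lo)&(P[...,2]<hi)]
        g=np.zeros((120,120),np.uint8);ij=((q[:,:2]-[.2,-.6])/.01).astype(int);g[ij[:,0].clip(0,119),ij[:,1].clip(0,119)]=1
        c,l=cv2.connectedComponents(g)
        k=l[ij[:,0].clip(0,119),ij[:,1].clip(0,119)]
        for i in range(1,c):
            r=q[k==i]
            if len(r)>25: print(lo,len(r),r.min(0).round(3),r.max(0).round(3),r.mean(0).round(3))
E
```

```text
scene table z -0.0002652240468411504
0.06 85 [0.376 0.248 0.06 ] [0.45  0.306 0.075] [0.406 0.263 0.068]
0.06 37 [0.393 0.325 0.06 ] [0.428 0.338 0.074] [0.412 0.332 0.068]
0.06 81 [0.413 0.11  0.06 ] [0.477 0.157 0.075] [0.438 0.123 0.067]
0.06 109 [ 0.433 -0.336  0.06 ] [ 0.492 -0.273  0.075] [ 0.45  -0.318  0.068]
0.06 76 [0.43  0.151 0.06 ] [0.49  0.19  0.075] [0.465 0.176 0.068]
0.06 37 [ 0.489 -0.166  0.06 ] [ 0.509 -0.149  0.074] [ 0.495 -0.159  0.069]
0.06 33 [0.528 0.24  0.061] [0.553 0.268 0.075] [0.537 0.252 0.068]
0.06 163 [ 0.64 -0.6   0.06] [ 0.646 -0.522  0.075] [ 0.643 -0.562  0.068]
0.06 47 [ 0.663 -0.159  0.06 ] [ 0.691 -0.135  0.075] [ 0.675 -0.15   0.067]
0.06 114 [0.682 0.191 0.06 ] [0.75  0.322 0.075] [0.708 0.242 0.068]
0.06 88 [ 0.705 -0.227  0.06 ] [ 0.725 -0.141  0.075] [ 0.712 -0.193  0.068]
0.076 195 [0.374 0.247 0.076] [0.452 0.369 0.096] [0.406 0.292 0.087]
0.076 238 [0.413 0.109 0.076] [0.489 0.189 0.096] [0.451 0.149 0.086]
0.076 145 [ 0.432 -0.337  0.076] [ 0.495 -0.279  0.096] [ 0.45  -0.319  0.086]
0.076 32 [0.45  0.289 0.076] [0.462 0.321 0.096] [0
[... 4026 characters left out ...]
8 ] [ 0.459 -0.311  0.166]
0.15 1897 [ 0.593 -0.498  0.15 ] [ 0.633 -0.306  0.18 ] [ 0.624 -0.405  0.165]
0.15 58 [ 0.641 -0.291  0.15 ] [ 0.645 -0.281  0.18 ] [ 0.642 -0.286  0.165]
0.15 305 [0.679 0.204 0.15 ] [0.75  0.322 0.18 ] [0.719 0.245 0.165]
0.15 234 [ 0.72  -0.212  0.151] [ 0.75  -0.141  0.169] [ 0.734 -0.183  0.162]
0.17 656 [ 0.433 -0.335  0.17 ] [ 0.508 -0.26   0.183] [ 0.467 -0.301  0.174]
0.17 70 [0.426 0.241 0.17 ] [0.555 0.27  0.181] [0.518 0.252 0.175]
0.17 1757 [ 0.619 -0.493  0.17 ] [ 0.633 -0.307  0.2  ] [ 0.627 -0.406  0.185]
0.17 61 [ 0.641 -0.291  0.17 ] [ 0.645 -0.281  0.2  ] [ 0.642 -0.286  0.185]
0.17 125 [0.711 0.212 0.17 ] [0.75  0.294 0.183] [0.731 0.246 0.177]
```

View pics/crop.png

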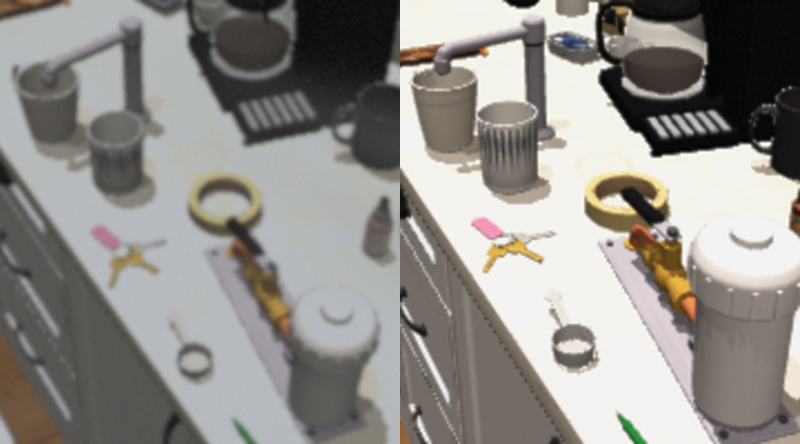

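The crop shows the plain cream mug on the left, under the spout, with its handle hidden behind it. The striped tumbler stands to its right. The black lever points away from the canister, roughly along +y. Next I'll refine the axes.

```bash
python3 - <<'E'
from h import *
from scipy.optimize import least_squares
def circ(q,r=None):
    if r: return least_squares(lambda p:np.hypot(*(q-p).T)-r,q.mean(0)+[.02,.02],loss='soft_l1',f_scale=.002).x.round(4)
    s=least_squares(lambda p:np.hypot(*(q-p[:2]).T)-p[2],[*q.mean(0),.04],loss='soft_l1',f_scale=.002).x;return s.round(4)
for n in('scene','side'):
    d=dict(np.load(n+'.npz'));P=pts(d);dark=d['frame'].max(2)<70
    def box(x0,x1,y0,y1,z0,z1,e=True): return P[(P[...,0]>x0)&(P[...,0]<x1)&(P[...,1]>y0)&(P[...,1]<y1)&(P[...,2]>z0)&(P[...,2]<z1)&e]
    q=box(.45,.53,-.2,-.03,.085,.096); c,v=q[:,:2].mean(0),np.linalg.svd(q[:,:2]-q[:,:2].mean(0))[2][0];v*=np.sign(v[1])
    t=(q[:,:2]-c)@v; print(n,'lever c',c.round(4),'ang',np.degrees(np.arctan2(v[1],v[0])).round(1),'ends',(c+v*t.min()).round(4),(c+v*t.max()).round(4))
    q=box(.45,.53,-.2,-.03,.085,.096,dark);t=(q[:,:2]-c)@v;print(' dark ends',(c+v*t.min()).round(4),(c+v*t.max()).round(4))
    print(' canister',circ(box(.42,.52,-.35,-.25,.03,.14)[:,:2],None),circ(box(.42,.52,-.35,-.25,.03,.14)[:,:2],.046))
    print(' column',circ(box(.51,.58,.22,.29,.03,.14)[:,:2]),' collar',circ(box(.525,.58,.22,.29,.16,.176)[:,:2]),box(.5,.6,.2,.3,.176,.19).mean(0).round(4))
    q=box(.41,.52,.22,.28,.152,.18)[:,:2];c=q.mean(0);v=np.linalg.svd(q-c)[2][0];v*=-np.sign(v[0]);print(' spout c',c.round(4),'dir',v.round(3),box(.37,.43,.2,.28,.12,.18).mean(0).round(4),box(.37,.43,.2,.28,.12,.18).min(0).round(4))
    q=box(.40,.5,.1,.2,.05,.1)[:,:2];print(' tumbler',circ(q),circ(q,.0385))
    q=box(.36,.47,.235,.345,.095,.106)[:,:2];print(' mug',circ(q,.046))
    q=box(.3,.62,-.1,.1,.012,.04);print(' tape',q.min(0).round(3),q.max(0).round(3))
E
```

```text
scene lever c [ 0.4984 -0.1056] ang 89.6 ends [ 0.4981 -0.1603] [ 0.4987 -0.063 ]
 dark ends [ 0.4983 -0.1317] [ 0.4986 -0.0717]
 canister [ 0.472  -0.297   0.0392] [ 0.4776 -0.2916]
 column [0.5424 0.2594 0.0133]  collar [0.5422 0.2582 0.0143] [0.5404 0.2569 0.1775]
 spout c [0.4639 0.2462] dir [-0.994 -0.113] [0.4083 0.2396 0.1544] [0.3905 0.2291 0.1289]
 tumbler [0.4518 0.1484 0.0366] [0.452  0.1485]
 mug [0.4201 0.2936]
 tape [ 0.492 -0.099  0.012] [0.602 0.072 0.04 ]
side lever c [ 0.4972 -0.109 ] ang 89.6 ends [ 0.4968 -0.1605] [ 0.4975 -0.0637]
 dark ends [ 0.4968 -0.1605] [ 0.4975 -0.0637]
 canister [ 0.4714 -0.2961  0.0391] [ 0.4765 -0.2902]
 column [0.5423 0.2606 0.0139]  collar [0.542  0.2609 0.0159] [0.5406 0.2554 0.1786]
 spout c [0.4637 0.2458] dir [-0.994 -0.11 ] [0.4078 0.2395 0.154 ] [0.3927 0.2316 0.1322]
 tumbler [0.4517 0.1494 0.0368] [0.4519 0.1502]
 mug [0.4193 0.2944]
 tape [ 0.499 -0.099  0.012] [0.6   0.071 0.04 ]
```

Request:
{"api": "carry_out", "payload": {"slide": [[3,-4.8,0],[3,-4.8,0],[3,-4.8,0],[3,-4.8,0],[3,-4.8,0],[3,-4.8,0],[3,-4.8,0],[3,-4.8,0]], "rot": [[0,0,0],[0,0,0],[0,0,0],[0,0,0],[0,0,0],[0,0,0],[0,0,0],[0,0,0]], "fingers": [1,1,1,1,1,1,1,1]}}

```text
clock: 1.1
tcp_pos: [0.4273, 0.1049, 0.2499]
ee_rot: [-0.0, 0.181, 0.983, 0.0]
wrist_force: [1.1, 1.0, 1.1]
finger_gap: -0.0002
grasp_force: 0.0
```

Request:
{"api": "carry_out", "payload": {"slide": [[3,-4.8,0],[3,-4.8,0],[3,-4.8,0],[3,-4.8,0],[0,0,-5],[0,0,-5],[0,0,0],[0,0,0]], "rot": [[0,0,0],[0,0,0],[0,0,0],[0,0,0],[0,0,0],[0,0,0],[0,0,0],[0,0,0]], "fingers": [1,1,1,1,1,1,1,1]}}

```text
clock: 2.1
tcp_pos: [0.5476, -0.0855, 0.1521]
ee_rot: [0.001, 0.181, 0.984, -0.0]
wrist_force: [0.3, 0.3, 0.6]
finger_gap: 0.0002
grasp_force: 0.0
```

Request:
{"api": "carry_out", "payload": {"slide": [[0,0,-3.5],[0,0,-3.5],[0,0,0]], "rot": [[0,0,0],[0,0,0],[0,0,0]], "fingers": [1,1,1]}}

```text
clock: 2.48
tcp_pos: [0.5469, -0.0852, 0.081]
ee_rot: [-0.0, 0.181, 0.984, -0.0]
wrist_force: [-0.8, 0.5, 0.3]
finger_gap: 0.0003
grasp_force: 0.0
```

```bash
python3 - <<'E'
from h import *
d=grab('side');e=grab('scene');
cv2.imwrite('pics/low.png',np.hstack([cv2.resize(x['frame'][130:320,200:360,::-1],(380,450),interpolation=cv2.INTER_CUBIC) for x in(e,d)]))
s=bot.sense();print(s['tcp_pos'],s['wrist_force'])
# path: finger centre for lever world angle a
p=np.array([.4977,-.157]);yaw=np.radians(69.1)
for a in range(90,175,8):
    a_=np.radians(a);u=np.array([np.cos(a_),np.sin(a_)]);n=np.array([-u[1],u[0]])
    f=a_+np.pi/2-yaw;e=.0145*abs(np.cos(f))+.011*abs(np.sin(f))
    print(a,(p+.072*u-n*(.0085+e)).round(4))
E
```

```text
[ 0.54899538 -0.08579832  0.08375672] [ 0.62692841 -0.61381149  0.1421871 ]
90 [ 0.5216 -0.085 ]
98 [ 0.5126 -0.0822]
106 [ 0.5028 -0.0806]
114 [ 0.4926 -0.0804]
122 [ 0.4822 -0.0818]
130 [ 0.4717 -0.0848]
138 [ 0.4616 -0.0895]
146 [ 0.4521 -0.0959]
154 [ 0.4435 -0.1039]
162 [ 0.4365 -0.1124]
170 [ 0.4311 -0.1201]
```

View pics/low.png

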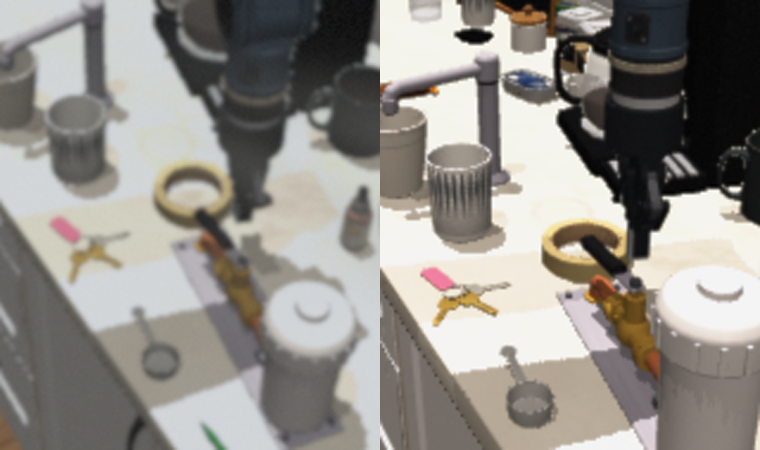

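The closed fingers are now just behind the black lever, clear of the tape roll. I'll push it round an arc.

Request:
{"api": "carry_out", "payload": {"slide": [[-1.3,0.1,0],[-1.2,0,0],[-0.9,0.3,0],[-1.0,0.15,0],[-1.0,0,0],[-1.0,-0.15,0],[-1.0,-0.3,0],[0,0,0]], "rot": [[0,0,0],[0,0,0],[0,0,0],[0,0,0],[0,0,0],[0,0,0],[0,0,0],[0,0,0]], "fingers": [1,1,1,1,1,1,1,1]}}

```text
clock: 3.58
tcp_pos: [0.4711, -0.0843, 0.0798]
ee_rot: [-0.001, 0.181, 0.983, 0.0]
wrist_force: [0.2, 0.5, 0.5]
finger_gap: -0.0001
grasp_force: 0.0
```

Request:
{"api": "carry_out", "payload": {"slide": [[-1.0,-0.5,0],[-1.0,-0.6,0],[-0.9,-0.8,0],[-0.7,-0.8,0],[0,0,0]], "rot": [[0,0,0],[0,0,0],[0,0,0],[0,0,0],[0,0,0]], "fingers": [1,1,1,1,1]}}

```text
clock: 4.2
tcp_pos: [0.4356, -0.1122, 0.0801]
ee_rot: [-0.001, 0.182, 0.983, -0.0]
wrist_force: [-0.3, -1.0, -0.3]
finger_gap: -0.0001
grasp_force: 0.0
```

Request:
{"api": "carry_out", "payload": {"slide": [[-0.25,-0.4,0],[-0.15,-0.3,0],[0,0,0]], "rot": [[0,0,0],[0,0,0],[0,0,0]], "fingers": [1,1,1]}}

```text
clock: 4.58
tcp_pos: [0.433, -0.118, 0.0802]
ee_rot: [0.0, 0.181, 0.984, 0.001]
wrist_force: [1.3, 2.3, -0.8]
finger_gap: 0.0002
grasp_force: 1.5
```

```bash
python3 - <<'E'
from h import *
s=bot.sense();print(s['tcp_pos'],s['wrist_force'])
for n in('scene','side'):
    d=grab(n,n+'2');P=pts(d)
    q=P[(P[...,0]>.38)&(P[...,0]<.52)&(P[...,1]>-.19)&(P[...,1]<-.1)&(P[...,2]>.084)&(P[...,2]<.092)][:,:2]
    c=np.median(q,0);v=cv2.fitLine(q.astype(np.float32),cv2.DIST_HUBER,0,.01,.01).ravel();print(len(q),np.degrees(np.arctan2(v[1],v[0])),c,q.min(0),q.max(0))
cv2.imwrite('pics/lev.png',np.hstack([cv2.resize(cv2.imread(f'pics/{n}2.png')[180:320,200:360],(400,350),interpolation=cv2.INTER_CUBIC) for n in('scene','side')]))
E
```

```text
[ 0.43296781 -0.11799644  0.08021114] [ 1.29773384  2.26789006 -0.78289572]
151 -9.927246 [ 0.44160385 -0.1464898 ] [ 0.40639098 -0.16181064] [ 0.50500924 -0.11662594]
251 -12.413229 [ 0.4400572  -0.14653201] [ 0.40599073 -0.16135345] [ 0.50359831 -0.10868867]
```

View pics/lev.png

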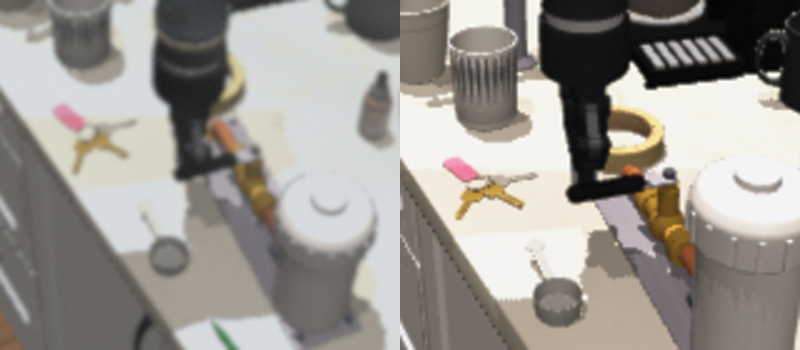

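The black lever now points square across the pipe, about 169° in world. I'll press in small steps until it meets the stop.

Request:
{"api": "carry_out", "payload": {"slide": [[-0.05,-0.25,0],[0,0,0]], "rot": [[0,0,0],[0,0,0]], "fingers": [1,1]}}

```text
clock: 4.92
tcp_pos: [0.4329, -0.1183, 0.0802]
ee_rot: [0.0, 0.18, 0.984, 0.003]
wrist_force: [3.4, 8.9, -0.2]
finger_gap: 0.0001
grasp_force: 4.6
```

Request:
{"api": "carry_out", "payload": {"slide": [[-0.05,-0.2,0],[0,0,0]], "rot": [[0,0,0],[0,0,0]], "fingers": [1,1]}}

```text
clock: 5.18
tcp_pos: [0.4328, -0.1185, 0.0803]
ee_rot: [0.0, 0.179, 0.984, 0.005]
wrist_force: [5.9, 13.1, 0.8]
finger_gap: -0.0001
grasp_force: 6.9
```

The lever is on its stop: the TCP no longer moves and the force is 13 N. I'll back off and go over to the left side of the spout.

Request:
{"api": "carry_out", "payload": {"slide": [[0.3,1.5,0],[0.2,1.5,0],[0,0,5],[0,0,6],[0,0,6],[0,2,2],[0,6,0],[0,6,0]], "rot": [[0,0,0],[0,0,0],[0,0,0],[0,0,0],[0,0,0],[0,0,0],[0,0,0],[0,0,0]], "fingers": [1,1,1,1,1,1,1,1]}}

```text
clock: 6.18
tcp_pos: [0.437, 0.0481, 0.271]
ee_rot: [0.001, 0.182, 0.983, -0.001]
wrist_force: [0.7, 0.3, -0.1]
finger_gap: 0.0001
grasp_force: 0.0
```

Request:
{"api": "carry_out", "payload": {"slide": [[0,6,0],[0,6,0],[0.5,6,0],[0,6,0],[0,1,0],[0,0,0]], "rot": [[0,0,0],[0,0,0],[0,0,0],[0,0,0],[0,0,0],[0,0,0]], "fingers": [1,1,1,1,1,1]}}

```text
clock: 6.92
tcp_pos: [0.4414, 0.2973, 0.27]
ee_rot: [0.0, 0.18, 0.984, -0.001]
wrist_force: [0.8, 0.4, -0.3]
finger_gap: -0.0001
grasp_force: 0.0
```

```bash
python3 - <<'E'
from h import *
s=bot.sense();print(s['tcp_pos'],s['wrist_force'])
for n in('scene','side'):
    d=grab(n);P=pts(d)
    q=P[(P[...,0]>.38)&(P[...,0]<.485)&(P[...,1]>-.19)&(P[...,1]<-.1)&(P[...,2]>.084)&(P[...,2]<.092)][:,:2]
    v=cv2.fitLine(q.astype(np.float32),cv2.DIST_HUBER,0,.01,.01).ravel();print(len(q),np.degrees(np.arctan2(v[1],v[0])),v[2:])
p=np.array([.542,.2585]);yaw=np.radians(69.1)
for a in(6.4,14,22,30,38,46,50.4):
    b=np.radians(180+a);u=np.array([np.cos(b),np.sin(b)]);n=np.array([-u[1],u[0]])
    f=b+np.pi/2-yaw;e=.0145*abs(np.cos(f))+.011*abs(np.sin(f))
    print(a,(p+.095*u-n*(.009+e)).round(4))
E
```

```text
[0.4414013  0.29726801 0.26997069] [ 0.78601598  0.36140026 -0.25844434]
125 -10.415153 [ 0.44080102 -0.14569835]
190 -11.364599 [ 0.43639618 -0.1464284 ]
6.4 [0.4446 0.2747]
14 [0.4432 0.2619]
22 [0.4438 0.248 ]
30 [0.4464 0.2341]
38 [0.4512 0.2204]
46 [0.4582 0.2074]
50.4 [0.4629 0.2006]
```

The lever stayed shut at about 169°. I'll go down beside the spout and push it.

Request:
{"api": "carry_out", "payload": {"slide": [[0,0,-4],[0,0,-4],[0,0,-2.9],[0.1,-1.2,0],[0.2,-1.1,0],[-0.1,-1.3,0],[0,-1.4,0],[0,0,0]], "rot": [[0,0,0],[0,0,0],[0,0,0],[0,0,0],[0,0,0],[0,0,0],[0,0,0],[0,0,0]], "fingers": [1,1,1,1,1,1,1,1]}}

```text
clock: 8.02
tcp_pos: [0.4443, 0.2457, 0.1623]
ee_rot: [0.001, 0.182, 0.983, -0.0]
wrist_force: [0.1, 1.2, 0.2]
finger_gap: -0.0002
grasp_force: 0.0
```

Request:
{"api": "carry_out", "payload": {"slide": [[0.3,-1.4,0],[0.5,-1.4,0],[0.7,-1.3,0],[0,0,0]], "rot": [[0,0,0],[0,0,0],[0,0,0],[0,0,0]], "fingers": [1,1,1,1]}}

```text
clock: 8.52
tcp_pos: [0.4593, 0.2043, 0.161]
ee_rot: [-0.0, 0.182, 0.983, -0.001]
wrist_force: [-0.4, -0.3, 0.3]
finger_gap: -0.0002
grasp_force: 0.0
```

```bash
cat > sp.py <<'E'
from h import *
s=bot.sense();print(s['tcp_pos'],s['wrist_force'])
I=[]
for n in('scene','side'):
    d=grab(n);P=pts(d);f=d['frame'].astype(int)
    p=np.array([.542,.2585]);r=np.hypot(P[...,0]-p[0],P[...,1]-p[1])
    lit=f.max(2)>70
    q=P[(r<.16)&(P[...,2]>.126)&(P[...,2]<.172)&lit&(P[...,0]<.54)]
    rr=np.hypot(*(q[:,:2]-p).T);a=np.degrees(np.arctan2(*(q[:,:2]-p).T[::-1]))%360-180
    for lo,hi in((.03,.06),(.06,.09),(.09,.12),(.12,.16)):
        k=(rr>lo)&(rr<hi)
        if k.any(): print(n,lo,k.sum(),np.percentile(a[k],[5,50,95]).round(1))
    k=rr>.12;print(' nozzle mean',q[k].mean(0).round(4) if k.any() else '')
    q=P[(P[...,0]>.40)&(P[...,0]<.5)&(P[...,1]>.1)&(P[...,1]<.2)&(P[...,2]>.05)&(P[...,2]<.1)][:,:2]
    from scipy.optimize import least_squares
    print(' tumbler',least_squares(lambda c:np.hypot(*(q-c).T)-.0385,[.452,.149],loss='soft_l1',f_scale=.002).x.round(4))
    I.append(cv2.resize(d['frame'][120:240,170:290,::-1],(400,400),interpolation=cv2.INTER_CUBIC))
import sys
cv2.imwrite(f'pics/{sys.argv[1]}.png',np.hstack(I))
E
python3 sp.py s1
```

```text
[0.45925991 0.20433944 0.16099205] [-0.37478615 -0.30345087  0.29790217]
scene 0.03 32 [37.  50.7 58.3]
scene 0.06 40 [41.2 48.8 53.3]
scene 0.09 57 [31.5 46.2 51.4]
scene 0.12 93 [44.1 48.  51. ]
 nozzle mean [0.4488 0.1554 0.1526]
 tumbler [0.4518 0.1486]
side 0.03 24 [43.3 52.2 60.9]
side 0.06 31 [44.3 50.9 53.5]
side 0.09 54 [30.5 46.8 51.6]
side 0.12 109 [44.7 48.2 51. ]
 nozzle mean [0.4485 0.1543 0.1524]
 tumbler [0.4521 0.1501]
```

View pics/s1.png

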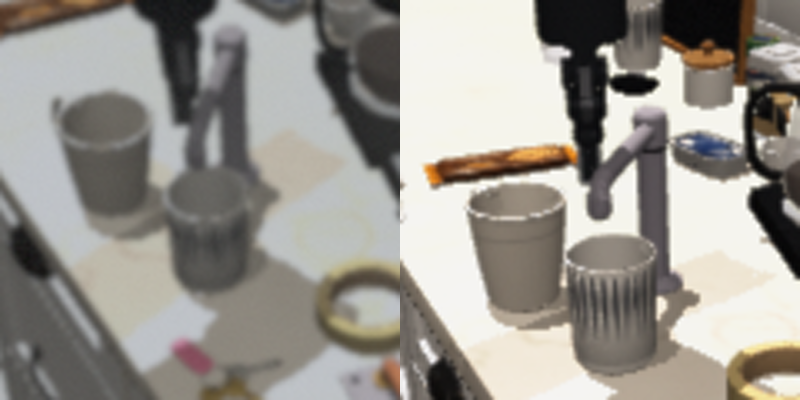

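The nozzle is over the back part of the tumbler, with the spout at about 48° against a target of 50.4°. I'll nudge it a little further.

Request:
{"api": "carry_out", "payload": {"slide": [[0.3,-0.35,0],[0,0,0]], "rot": [[0,0,0],[0,0,0]], "fingers": [1,1]}}

```text
clock: 8.88
tcp_pos: [0.4617, 0.2025, 0.1611]
ee_rot: [-0.0, 0.181, 0.984, -0.0]
wrist_force: [-1.3, 1.0, -0.2]
finger_gap: 0.0002
grasp_force: 0.2
```

Request:
{"api": "carry_out", "payload": {"slide": [[-1,1,0],[-1,1.5,0],[0,0,4],[0,0,6],[0,4,3],[0,6,0],[0,0,0],[0,0,0]], "rot": [[0,0,0],[0,0,0],[0,0,0],[0,0,0],[0,0,0],[0,0,0],[0,0,0],[0,0,0]], "fingers": [1,1,1,1,1,1,1,1]}}

```text
clock: 9.88
tcp_pos: [0.4408, 0.3283, 0.2909]
ee_rot: [-0.0, 0.18, 0.984, -0.001]
wrist_force: [-0.2, -0.7, 0.7]
finger_gap: -0.0001
grasp_force: 0.0
```

```bash
python3 sp.py s2
```

```text
[0.44077123 0.32831531 0.29087805] [-0.20074215 -0.72671162  0.66939161]
scene 0.03 34 [39.4 52.  60.2]
scene 0.06 40 [43.4 50.5 55. ]
scene 0.09 38 [45.3 49.6 52.8]
scene 0.12 95 [45.3 49.3 52.3]
 nozzle mean [0.4503 0.1531 0.1527]
 tumbler [0.452  0.1487]
side 0.03 23 [41.4 51.1 58.6]
side 0.06 26 [46.7 51.8 54.8]
side 0.09 34 [46.5 50.9 53. ]
side 0.12 111 [45.5 49.3 52.2]
 nozzle mean [0.4502 0.1524 0.1527]
 tumbler [0.452  0.1504]
```

View pics/s2.png

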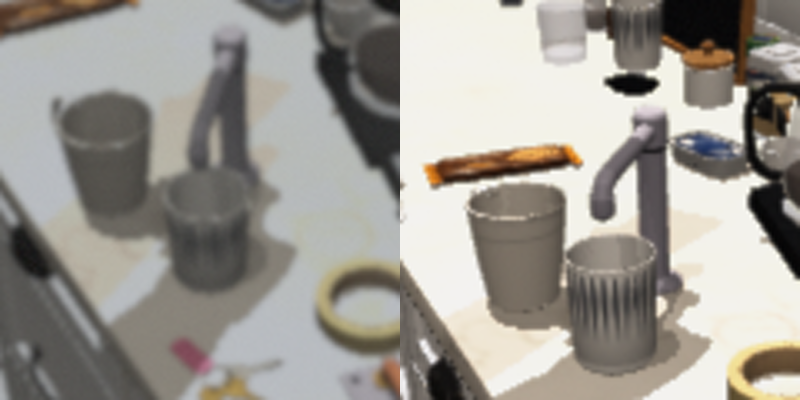

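The nozzle now hangs over the striped cup, about 4 mm from its centre. That cup measures 77 mm across, which matches the tumbler. The mug measures 92 mm with its handle at the back, and neither cup has moved.

```bash
python3 -c "
from rig import bot
print(bot.finish_job())"
```

```text
the job is handed in; nothing more can be done
None
```

I pushed the lever shut against its stop, turned the spout to about 4 mm from the tumbler's centre without touching either cup, and handed the job in; no verdict was returned.

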